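# Hook the key tray out of the media riser bay

### The arm

A 7-joint arm with a two-finger parallel gripper is mounted at the origin on the work surface. World frame = base frame: x ahead of the robot, y to its left, z up, the work surface at z = 0. Lengths are in m, angles in rad, forces in N, time in s.
With the tool pointing down it reaches from about 0.35 to 0.9 m from the base axis. Payload 8.1 kg.
Tool frame: the origin (TCP) lies on the centre line of the jaws, within the pads' length; the fingertips stand 14 mm ahead of it and the grasp point (between the pads) lies 5 mm behind it; z points along the fingers, y is the direction in which the jaws open and shut (so a half turn about z gives the same grasp; the last joint's range is limited). The gripper opens to 92 mm and grips with 3 to 60 N. Pads are 19 mm wide; open, the fingers measure 130 mm over their backs; the gripper's body (75 mm by 190 mm) begins 47 mm behind the grasp point.
Start: joints at [-1.337, 0.434, 0.025, 1.573, -0.012, 1.134, -0.075], TCP at [0.207, 0.59, 0.241] pointing down, gripper open.
Joint ranges: [-2.62, 2.62], [-0.44, 2.09], [-1.27, 1.32], [0.08, 2.57], [-1.32, 4.46], [0.12, 2], [-2.74, 2.74]. Speed limits (rad/s): [2.22, 2.22, 3.01, 3.01, 3.14, 3.14, 3.14].

### API

Orientations are given as a rotation vector (axis times angle).
In Python, from cell import observe, eyes, arm gives the robot as it stands.
- The arm moves only by the tool step_arm, never from a script. Its argument "series" is a list that holds one entry, the list of rows, each a list of 5 numbers: the finger opening in m, from 0 to 0.0918, then the shift along the world's x, y, z in m, then the turn about the world's z in degrees. In form: [[[hand, dx, dy, dz, spin], ...]]. A call has 1 to 20 rows; each row is the pose to reach, as a shift and turn from the pose measured when the call began; what a row does not reach only later rows make up. A row lasts 1/12 s, in which the tool goes at most 41.7 mm and 7.16 degrees, less where a joint would pass 70% of its speed; a pose out of reach is approached as far as the arm can. A call with a gripper value outside its range is refused whole. The fingers move at their own pace and stop on an object; "squeeze" is the grip in N (left out, the last holds). Time passes only in rows, so rows that repeat a pose let the fingers close. It gives the time, the measured TCP pose, the force and the opening at its end, in the units of the state.
- observe(): the state, without advancing time (a new reading comes with each control period).
- eyes.get_image(name): name is "scene" or "top" or "wrist"; returns (picture, depth): 400x640x3 uint8, red, green, blue; 400x640 float32, m along the optical axis (not along the pixel's ray), 0 where there is no reading.
- eyes.camera_params(name): a dict with "intrinsics" (3x3 intrinsics, pixels), "distortion" ([k1, k2, p1, p2, k3] as OpenCV has them; the pictures are not rectified), "position" and "attitude" of the camera in the world. Camera axes: x right, y down, z forward; pixel columns grow to the right and rows downward; lengths in m; the calibration is good to about 2 mm. A picture is of the moment at which its call begins: read the wrist's pose just before it. camera_params takes no time and is no camera call; for the wrist camera it gives the pose at the moment of the call.
- arm.sign_off(): hands the job in, once; it reports no verdict.
The state is a dict: "clock": time; "joints": joint angles; "dq": joint speeds; "joint_efforts": joint torques, N m; "position": TCP position; "ee_rot": TCP orientation; "force": force on the tool from outside, world axes, zero at the start; "ft_torque": the same for the moment, N m; "width": opening from 0.0 (shut) to 1.0 (fully open).
Only numpy, scipy, OpenCV 4.12 (cv2) and the standard library are available. Lean on these libraries where they do the work, as an engineer would, in place of code of your own. Each camera call takes 0.05 s, during which the arm holds its last target.

### The job

The key tray has been shoved deep into its bay under the glass riser. Pick up the pull hook, catch the tray's handle with its crook and draw the tray out gently until it is right up against its stops, then unhook without nudging it back and lay the hook down flat on the concrete, clear of the tray and riser. Move the tray with the hook only, don't strain the stops or knock the riser, and leave everything else where it stands.

Things in the scene. Friction and masses are not known exactly. Their poses are not given: they have to be found in the camera images.
- riser: fixed media riser: clear glass shelf 450 wide, 320 deep, underside 122 and top 130 mm above the concrete, on upright pine panels 12 thick. Origin on the concrete below the middle of the glass's front edge; x runs into the bay (away from the robot), z up. The middle bay holds the key tray, is open in front, and lies between partitions with inner faces at y = -85 and +85 mm, beginning at x = 10
- tray: brushed steel key tray, 146 mm wide, 160 long, walls 40 high, 0.35 to 0.7 kg, sliding on the concrete along the bay with 2 mm side play; a key fob rides in it. Origin on the concrete under its handle bar, x into the bay. Drawn out 60 to 120 mm, small ears on its rear corners (x = 177 mm) meet the stops, two aluminium blocks on the bay's partitions that do not give. Their place is not reported: it must be felt
- tray_bar (a point): the tray's handle: a D-shaped pull of 8 mm round steel. This point is the middle of its upright bar (x = y = 0 of the tray), 39 mm above the concrete, about 60 mm behind the glass's front edge at the start. The bar is free from 20 to 58 mm height, stands 28 mm clear in front of the tray's 70 mm high front plate (face at x = 32), and is joined to it by level legs 14 and 64 mm up
- hook: pull hook, 0.07 kg, lying flat: brown wooden grip 110 x 20, 30 mm high, and a 6 mm aluminium rod with a crook. Origin at the centre of the grip's underside; x along the grip towards the crook, z up. The rod, 15 mm above the underside, runs straight to x = 120, jogs to y = -15 for x = 136 to 164, and crosses in front to the crook's apex. Balances about 30 mm ahead of the origin
- hook_grip (a point): centre of the hook's wooden grip, 18 mm above its underside; pinch across the 20 mm width
- hook_crook (a point): apex of the crook: rod centre at hook x = 180, y = 0 mm, 15 mm above the underside. Beyond it the rod ends in a tip at x = 173, y = +14. The crook is open to the hook's +y: move the hook to its +y with the bar at about hook x = 160 and the bar enters; then drawing the hook along its -x seats the bar at the apex
- mug: green ceramic mug, 82 mm across, 95 high, handle to its +y; origin under its centre. Stands where it is, like all the following
- dispenser: clear push dispenser for mints, 40 x 18 x 79 mm, standing; origin under its centre
- coasters: stack of round cork coasters, 94 mm across, 16 high; origin under its centre
- candle: candle jar with wooden lid, 72 mm across, 75 high; origin under its centre
- gamepad: white gamepad, about 100 x 150 mm, 35 high; origin under its centre
Not all that is in view belongs to the job. Several things look just like the hook: the one meant starts farthest to the robot's left.

How it is judged:
On the way, in this order (a step that is already met when the one before it is completed fails the run):
1. the hook has been picked up off the concrete (height (world z) of hook_grip above 0.028 m), for 0.2 s.
2. the crook is round the tray's handle bar (x of hook_crook in the frame of tray between -0.004 and 0.03 m and y of hook_crook in the frame of tray between -0.018 and 0.018 m and z of hook_crook in the frame of tray between 0.017 and 0.062 m), for 0.1 s.
3. the tray is drawn up against its stops with the hook: pressed on them with more than 1.5 N and still (all of step 2 and contact force between tray and stops above 1.5 N and linear speed of tray below 0.006 m/s), for 0.15 s.
At the end, for the whole second after the job is handed in: The tray's ears are within 3 mm of its stops and it is at rest; the hook lies flat on the concrete (underside within 10 mm of it, tilted less than 0.1 rad), at rest and touching neither tray nor riser; everything else is where it was (x of tray in the frame of stops below -0.174 m and linear speed of each of tray, hook below 0.02 m/s and height (world z) of hook below 0.01 m and angle between hook's own z axis and vertical below 0.1 rad and contact force between hook and tray below 0.1 N and contact force between hook and riser below 0.1 N).
It fails at once if the hook pulls or pushes on the tray with more than 16 N (contact force between hook and tray above 16 N).
It fails at once if the hook is dropped: falls out of the gripper faster than 0.6 m/s (contact force between the fingers and hook below 0.05 N and linear speed of hook above 0.6 m/s).
It fails at once if the gripper or arm touches the tray (more than 0.5 N) (contact force between any of the fingers, the arm and tray above 0.5 N).
It fails at once if the riser is knocked: more than 6 N from the hook, gripper or arm (contact force between any of hook, the fingers, the arm and riser above 6 N).
It fails at once if a bystander (mug, mint dispenser, coasters, candle, gamepad) is moved more than 20 mm (distance of any of mug, dispenser, coasters, candle, gamepad from where it was at the start of the episode above 0.02 m).
It also fails if it takes over 72 s, if anything falls off the work surface, if the arm or the gripper's body presses on something with over 40 N, if the wrist force passes 120 N, or if a joint passes its speed limit or range.

## Working session

There is one attempt and no reset: what is moved stays moved. The work goes in short steps, Python scripts to look and compute and a tool call to move; the robot and the scene stay as the last step left them, time stands still between calls to the robot, and variables do not carry over. Pictures are saved under pics/ and viewed, and the job is handed in when it is done.

Besides the shell and the picture viewer there is one more tool, called as name([rows], argument=value, ...), one row to a line, values as JSON. step_arm: Moves the arm, as the interface text tells. Its arguments: {"type":"object","properties":{"series":{"type":"array"},"squeeze":{"type":"number"}},"required":["series"]}

```bash
ls; mkdir -p pics; cat > h.py <<'E'
import numpy as np, cv2
from cell import observe, eyes, arm
def cam(n):
    p=eyes.camera_params(n); K=np.array(p["intrinsics"],float); D=np.array(p["distortion"],float)
    a=np.array(p["attitude"],float)
    R=a if a.shape==(3,3) else cv2.Rodrigues(a)[0]
    return K,D,R,np.array(p["position"],float)
def ray(c,uv):
    K,D,R,t=c
    q=cv2.undistortPoints(np.array(uv,float).reshape(-1,1,2),K,D).reshape(-1,2)
    return (R@np.c_[q,np.ones(len(q))].T).T
def plane(c,uv,z):
    d=ray(c,uv); return c[3]+d*((z-c[3][2])/d[:,2])[:,None]
def proj(c,X):
    K,D,R,t=c
    return cv2.projectPoints((np.array(X,float).reshape(-1,3)-t)@R,np.zeros(3),np.zeros(3),K,D)[0].reshape(-1,2)
def grab(n,f):
    im,d=eyes.get_image(n); cv2.imwrite(f"pics/{f}.png",im[:,:,::-1]); np.savez(f"pics/{f}.npz",im=im,d=d); return im,d
E
python3 - <<'E'
from h import *
for n in("scene","top","wrist"):
    print(n,eyes.camera_params(n)); grab(n,n+"0")
print(observe())
E
```

```text
pics
scene {'intrinsics': array([[413.8363596 ,   0.        , 321.52503992],
       [  0.        , 413.8363596 , 202.22159483],
       [  0.        ,   0.        ,   1.        ]]), 'distortion': array([-0.03129928,  0.        ,  0.        ,  0.        ,  0.        ]), 'position': array([1.31438878, 0.47517348, 0.9495553 ]), 'attitude': array([-1.24310918, -2.21312448,  0.97100635])}
top {'intrinsics': array([[485.6318062 ,   0.        , 330.18679224],
       [  0.        , 485.6318062 , 199.24111699],
       [  0.        ,   0.        ,   1.        ]]), 'distortion': array([-0.04272614,  0.        ,  0.        ,  0.        ,  0.        ]), 'position': array([0.32747755, 0.01172754, 1.99191525]), 'attitude': array([-2.22395314,  2.15861349, -0.10145182])}
wrist {'intrinsics': array([[339.19687506,   0.        , 308.01324833],
       [  0.        , 339.19687506, 198.08640916],
       [  0.        ,   0.        ,   1.        ]]), 'distortion': array([-0.04280042,  0.        ,  0.        ,  0.        ,  0.        ]), 'position': array([0.1421629 , 0.61149394, 0.38460042]), 'attitude': array([2.38405022, 1.68940825, 0.21669955])}
{'clock': 0.15, 'joints': array([-1.33661552,  0.43502605,  0.02501174,  1.57385776, -0.01159796,
        1.1339999 , -0.07510495]), 'dq': array([ 0.00032839, -0.00355889,  0.0005964 , -0.00291249, -0.00117455,
       -0.00096767, -0.00090709]), 'joint_efforts': array([ 1.75902762e-03, -6.68254209e+01,  9.86051224e-01, -3.14688134e+01,
       -6.05209451e-02,  3.93929682e-02,  1.44140972e-04]), 'position': array([0.20647694, 0.58953193, 0.24016033]), 'ee_rot': array([-5.26670624e-01, -3.09705939e+00,  1.79682000e-03]), 'force': array([-0.30040572, -0.40623224, -0.30577796]), 'ft_torque': array([ 0.04676297, -0.00275214, -0.08027487]), 'width': 0.9955281551621149}
```

View pics/top0.png

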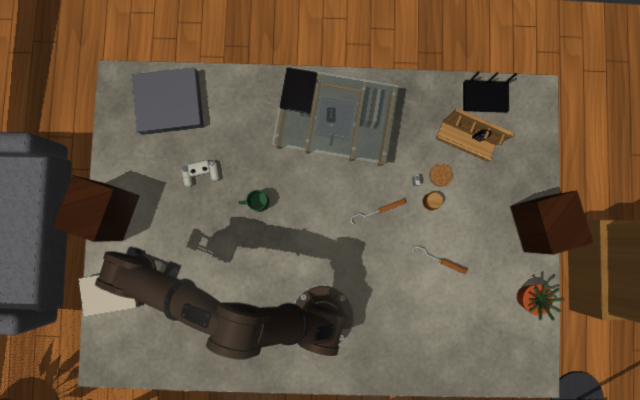

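View pics/scene0.png

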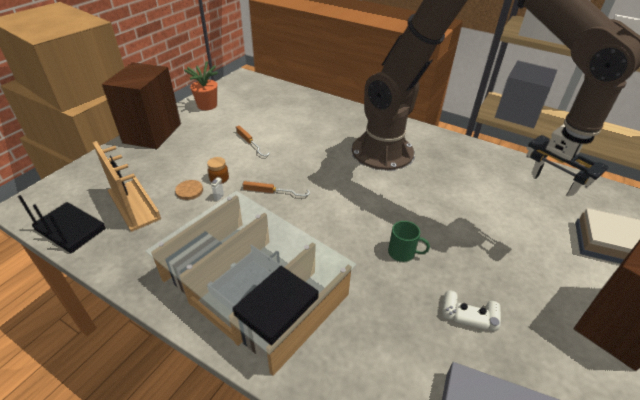

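View pics/wrist0.png

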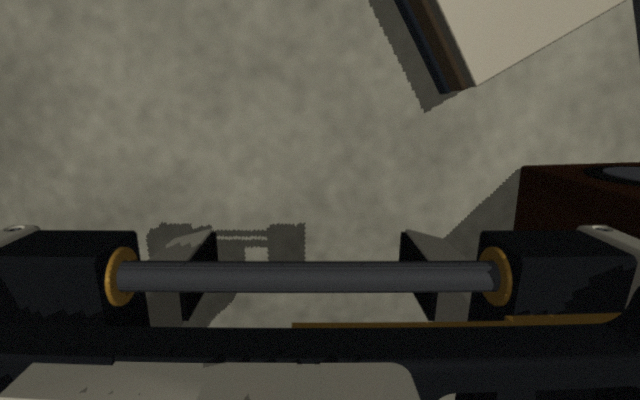

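Two things look like the hook: A at top (380,210) and B at top (442,260). The robot's left (+y) is image left, so A fits. I'll confirm it in an enlarged crop.

```bash
python3 - <<'E'
from h import *
im=cv2.imread("pics/top0.png")
a=cv2.resize(im[180:280,335:485],None,fx=5,fy=5,interpolation=cv2.INTER_CUBIC); cv2.imwrite("pics/cA.png",a)
a=cv2.resize(im[55:175,265:415],None,fx=5,fy=5,interpolation=cv2.INTER_CUBIC); cv2.imwrite("pics/cR.png",a)
im=cv2.imread("pics/scene0.png")
a=cv2.resize(im[170:370,140:360],None,fx=3,fy=3,interpolation=cv2.INTER_CUBIC); cv2.imwrite("pics/cS.png",a)
E
```

```text
(no output)
```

View pics/cA.png

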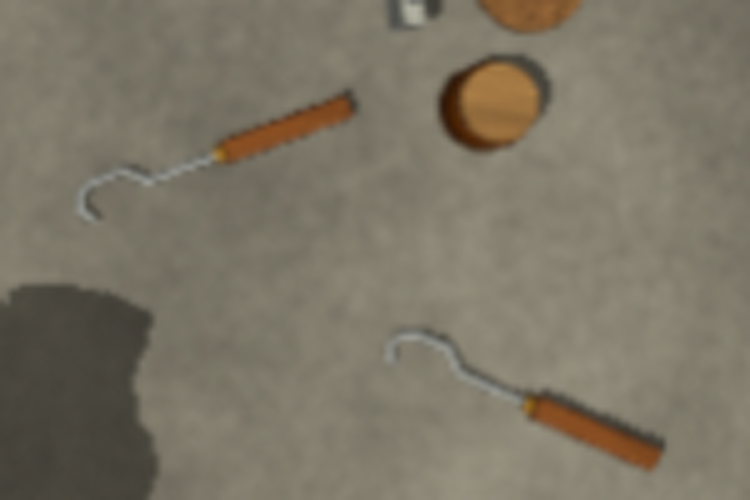

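View pics/cR.png

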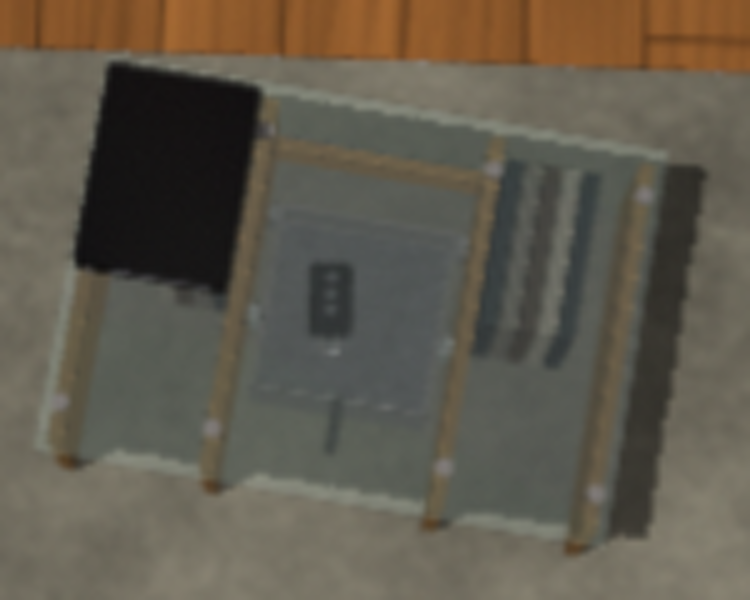

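View pics/cS.png

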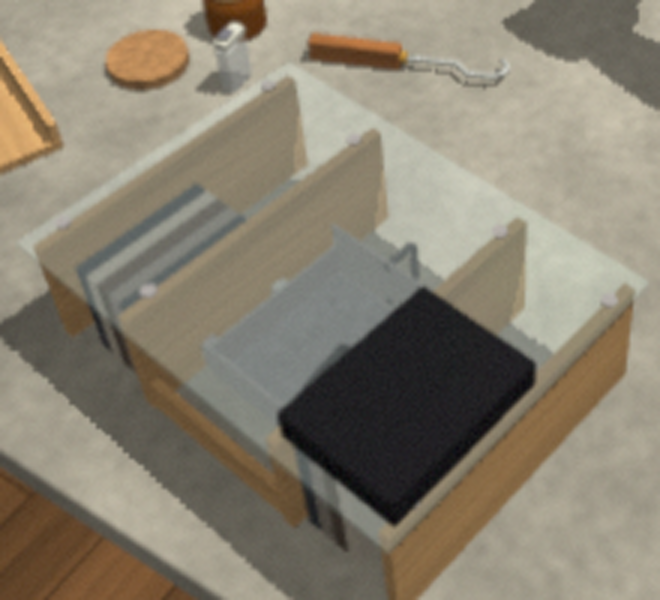

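Crop A shows the target hook: grip at crop (220–350, 95–155), crook at (85,200), opening image-down. That matches the description (hook +y), and it is the leftmost. Next I'll measure the hook, riser and bar.

```bash
cat > m1.py <<'E'
from h import *
z=np.load("pics/top0.npz"); im=z["im"]; d=z["d"]; c=cam("top")
hsv=cv2.cvtColor(im,cv2.COLOR_RGB2HSV)
m=((hsv[...,0]<18)&(hsv[...,1]>120)&(hsv[...,2]>60)).astype(np.uint8)
roi=np.zeros_like(m); roi[190:232,345:415]=1
ys,xs=np.nonzero(m*roi); print("grip px",len(xs),xs.mean(),ys.mean())
P=plane(c,np.c_[xs,ys],0.027)[:,:2]; mu=P.mean(0); u,s,vt=np.linalg.svd(P-mu); ax=vt[0]*np.sign(vt[0][1])
r=cv2.minAreaRect(P.astype(np.float32)*1000); print("grip ctr",mu,"rect",r,"axis deg",np.degrees(np.arctan2(ax[1],ax[0])))
pr=(P-mu)@ax; print("extent",pr.min(),pr.max())
# crook pixels
cr=plane(c,[[335+82/5,180+190/5],[335+95/5,180+218/5],[335+150/5,180+182/5]],0.015); print("crook-apex,tip,rod",cr)
# predicted
n=np.array([-ax[1],ax[0]])
for X in([180,0],[173,14],[120,0],[150,-15]): print(X,mu+ax*X[0]/1000+n*X[1]/1000, proj(c,[*(mu+ax*X[0]/1000+n*X[1]/1000),0.015]))
o=np.array([265,55])
def cp(p):return np.array(p)/5+o
F=plane(c,[cp([38,452]),cp([605,542])],0.13)
B=plane(c,[cp([665,155])],0.13)
print("glass front corners",F,"width",np.linalg.norm(F[0]-F[1]),"BR",B,np.linalg.norm(B[0]-F[1]))
f=F[1]-F[0]; print("riser yaw",np.degrees(np.arctan2(f[1],f[0]))+90, "mid",F.mean(0))
print("bar top@0.064",plane(c,[cp([332,455])],0.064),"@.039",plane(c,[cp([332,455])],0.039))
for nm,p in(("dep glass",cp([330,300])),("table",cp([100,550]))):
  p=p.astype(int);print(nm,d[p[1],p[0]])
E
python3 m1.py
```

```text
grip px 127 391.76377952755905 205.33858267716536
grip ctr [ 0.45846354 -0.27166556] rect ((458.5721130371094, -271.91705322265625), (19.023258209228516, 108.82197570800781), 22.156007766723633) axis deg 111.91836884763978
extent -0.05467245492135822 0.05415433331569529
crook-apex,tip,rod [[ 0.40258536 -0.10941699  0.015     ]
 [ 0.38010145 -0.12060569  0.015     ]
 [ 0.4107531  -0.16476013  0.015     ]]
[180, 0] [ 0.3912722  -0.10467657] [[350.16575568 220.74162719]]
[173, 14] [ 0.38089716 -0.11639657] [[352.97303354 223.37415877]]
[120, 0] [ 0.41366931 -0.16033956] [[363.93574139 215.65344318]]
[150, -15] [ 0.4163865  -0.12690879] [[355.77088334 214.74423683]]
glass front corners [[ 0.67013469  0.21020334  0.13      ]
 [ 0.61383623 -0.23121246  0.13      ]] width 0.44499148323760085 BR [[ 0.92292853 -0.27275739  0.13      ]] 0.3118718255751685
riser yaw -7.2683011863931455 mid [ 0.64198546 -0.01050456  0.13      ]
bar top@0.064 [[ 0.68740099 -0.01858781  0.064     ]] @.039 [[ 0.69206825 -0.01898092  0.039     ]]
dep glass 1.8949205
table 2.0014477
```

step_arm([
  [[0.07,0.012,-0.04,0,-2],[0.07,0.024,-0.08,0,-5],[0.07,0.035,-0.12,0,-7],[0.07,0.047,-0.16,0,-9],[0.07,0.058,-0.2,0,-11],[0.07,0.07,-0.24,0,-14],[0.07,0.082,-0.28,0,-16],[0.07,0.094,-0.32,0,-18],[0.07,0.105,-0.36,0,-20],[0.07,0.117,-0.4,0,-23],[0.07,0.129,-0.44,0,-25],[0.07,0.14,-0.48,0,-27],[0.07,0.152,-0.52,0,-29],[0.07,0.164,-0.56,0,-32],[0.07,0.176,-0.6,0,-34],[0.07,0.187,-0.64,0,-36],[0.07,0.199,-0.68,0,-38],[0.07,0.21,-0.72,0,-41],[0.07,0.222,-0.76,0,-43],[0.07,0.234,-0.8,0,-45]],
])

```text
clock: 1.82
position: [0.4404, -0.2118, 0.2402]
ee_rot: [-1.673, -2.659, 0.001]
force: [0.5, 0.6, -0.0]
width: 0.763
```

step_arm([
  [[0.07,0.009,-0.03,-0.03,-2],[0.07,0.018,-0.06,-0.06,-3.6],[0.07,0.018,-0.06,-0.09,-3.6],[0.07,0.018,-0.06,-0.09,-3.6],[0.07,0.018,-0.06,-0.09,-3.6]],
])

```text
clock: 2.23
position: [0.457, -0.2715, 0.149]
ee_rot: [-1.755, -2.6, 0.003]
force: [-0.1, 0.9, 0.6]
width: 0.765
```

```bash
python3 - <<'E'
from h import *
print(observe()["position"],observe()["ee_rot"]); grab("wrist","w1"); print(eyes.camera_params("wrist")["position"])
E
```

```text
[ 0.45703948 -0.27153376  0.14899935] [-1.7549033  -2.60046984  0.00307434]
[ 0.43295669 -0.20887732  0.29515061]
```

View pics/w1.png

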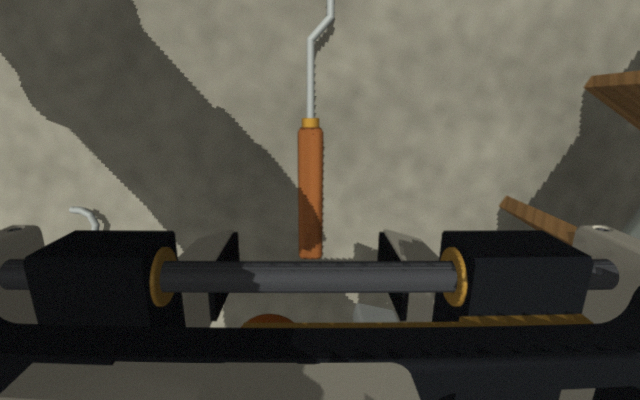

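The wrist view shows the grip upright at column 311 (rows 125–258), with the ferrule at (310,122). I'll check the alignment numerically.

```bash
python3 - <<'E'
from h import *
c=cam("wrist")
P=plane(c,[[310.5,130],[310.5,245]],0.03); print(P)
F=plane(c,[[310,118]],0.015);print("ferrule/rod",F)
d=P[0]-P[1]; a=np.degrees(np.arctan2(d[1],d[0])); print(a)
# lateral offset of TCP from grip line
ax=d[:2]/np.linalg.norm(d[:2]); n=np.array([-ax[1],ax[0]]); t=np.array([.45704,-.27153])
print("tcp lateral",(t-P[0][:2])@n,"along from ferrule end",(t-P[0][:2])@ax)
E
```

```text
[[ 0.44009162 -0.22300228  0.03      ]
 [ 0.47574742 -0.31094111  0.03      ]]
ferrule/rod [[ 0.4365403  -0.21511649  0.015     ]]
112.07065524166136
tcp lateral 0.0025278493424554377 along from ferrule end -0.05134002056186513
```

step_arm([
  [[0.07,-0.001,0.008,-0.035,0],[0.07,-0.001,0.008,-0.07,0],[0.07,-0.001,0.008,-0.1,0],[0.07,-0.001,0.008,-0.12,0],[0.07,-0.001,0.008,-0.131,0],[0.07,-0.001,0.008,-0.131,0],[0.07,-0.001,0.008,-0.131,0],[0.01,-0.001,0.008,-0.131,0],[0.01,-0.001,0.008,-0.131,0],[0.01,-0.001,0.008,-0.131,0],[0.01,-0.001,0.008,-0.131,0],[0.01,-0.001,0.008,-0.131,0],[0.01,-0.001,0.008,-0.131,0],[0.01,-0.001,0.008,-0.131,0]],
], squeeze=35)

```text
clock: 3.45
position: [0.4571, -0.2635, 0.0196]
ee_rot: [-1.755, -2.604, 0.001]
force: [0.1, -0.0, 0.3]
width: 0.304
```

step_arm([
  [[0.01,0,0,0,0],[0.01,0,0,0,0],[0.01,0,0,0,0],[0.01,0,0,0,0],[0.01,0,0,0,0]],
])

```text
clock: 3.87
position: [0.457, -0.2636, 0.0195]
ee_rot: [-1.755, -2.604, 0.001]
force: [-1.1, -0.3, 0.3]
width: 0.218
```

step_arm([
  [[0.01,0,0,0.015,0],[0.01,0,0,0.05,0],[0.01,0,0,0.09,0],[0.01,0,0,0.13,0],[0.01,0,0.01,0.16,-6],[0.01,0,0.03,0.16,-13],[0.01,-0.002,0.05,0.16,-20],[0.01,-0.004,0.07,0.16,-27],[0.01,-0.006,0.09,0.16,-34],[0.01,-0.008,0.11,0.16,-41],[0.01,-0.01,0.13,0.16,-48],[0.01,-0.012,0.15,0.16,-55],[0.01,-0.014,0.17,0.16,-62],[0.01,-0.016,0.185,0.16,-69],[0.01,-0.018,0.2,0.16,-76],[0.01,-0.018,0.215,0.16,-83],[0.01,-0.018,0.225,0.16,-90],[0.01,-0.018,0.235,0.16,-97],[0.01,-0.018,0.24,0.16,-103],[0.01,-0.018,0.243,0.16,-109]],
])

```text
clock: 5.53
position: [0.4388, -0.0195, 0.1794]
ee_rot: [-3.139, -0.077, -0.0]
force: [-0.5, -0.9, -1.1]
width: 0.216
```

step_arm([
  [[0.01,0,0,0,-4],[0.01,0,0,0,-8],[0.01,0,0,0,-10],[0.01,0,0,0,-10],[0.01,0,0,0,-10]],
])

```text
clock: 5.95
position: [0.4387, -0.0194, 0.1793]
ee_rot: [-3.134, 0.195, -0.0]
force: [0.2, -0.6, -1.0]
width: 0.216
```

```bash
python3 - <<'E'
from h import *
s=observe();print(s["position"],s["ee_rot"],s["joints"],s["width"])
grab("wrist","w2"); grab("top","t2"); grab("scene","s2"); print(eyes.camera_params("wrist")["position"])
im=cv2.imread("pics/t2.png"); cv2.imwrite("pics/t2c.png",cv2.resize(im[60:260,240:440],None,fx=3,fy=3,interpolation=cv2.INTER_CUBIC))
im=cv2.imread("pics/s2.png"); cv2.imwrite("pics/s2c.png",cv2.resize(im[170:340,180:400],None,fx=3.4,fy=3.4,interpolation=cv2.INTER_CUBIC))
E
```

```text
[ 0.43869064 -0.01943844  0.17929536] [-3.13351428e+00  1.94825268e-01 -2.25461135e-04] [-1.03329183  0.4251076   1.29921877  2.14369738 -0.51512669  0.94454803
 -1.13365886] 0.21571290933159842
[ 0.50690157 -0.02907654  0.32392822]
```

View pics/w2.png

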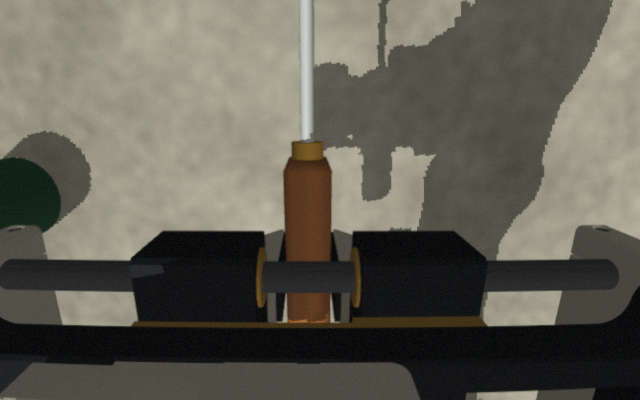

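View pics/t2c.png

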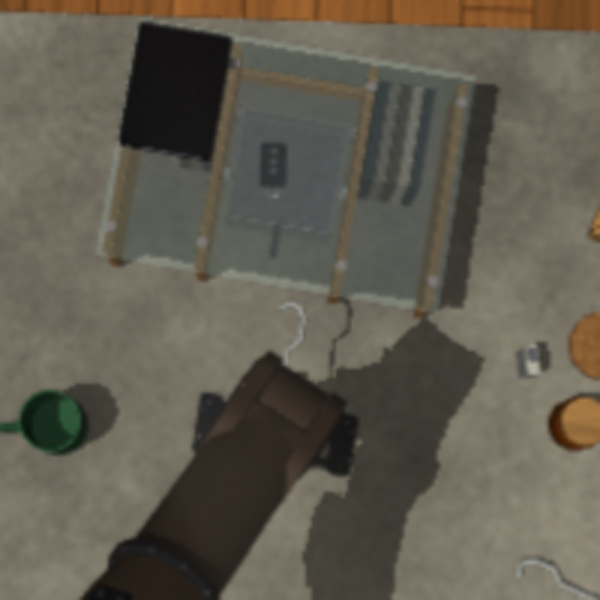

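View pics/s2c.png

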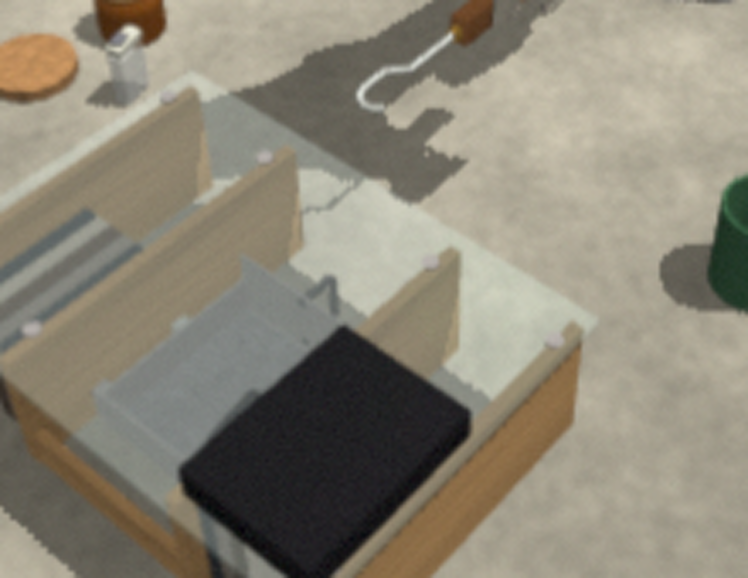

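```bash
python3 - <<'E'
from h import *
im=cv2.imread("pics/s2.png"); cv2.imwrite("pics/s2b.png",cv2.resize(im[235:285,240:310],None,fx=11,fy=11,interpolation=cv2.INTER_CUBIC))
im=cv2.imread("pics/t2.png"); cv2.imwrite("pics/t2b.png",cv2.resize(im[120:180,300:370],None,fx=10,fy=10,interpolation=cv2.INTER_CUBIC))
E
```

```text
(no output)
```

View pics/s2b.png

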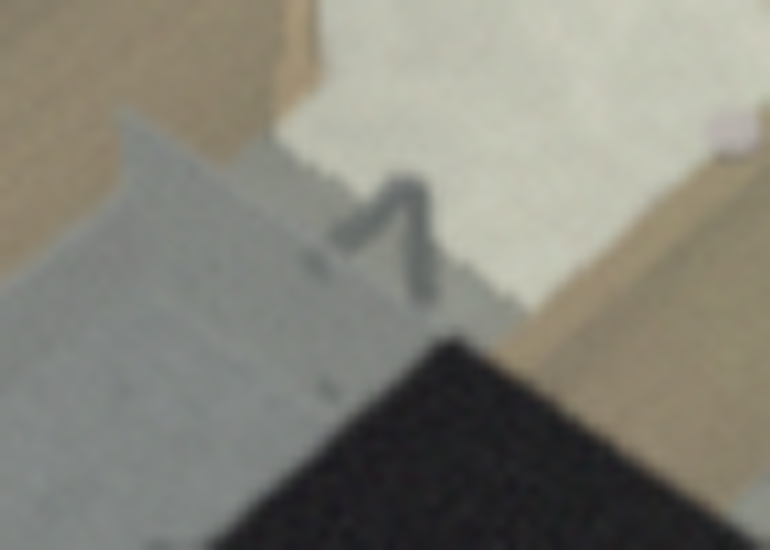

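View pics/t2b.png

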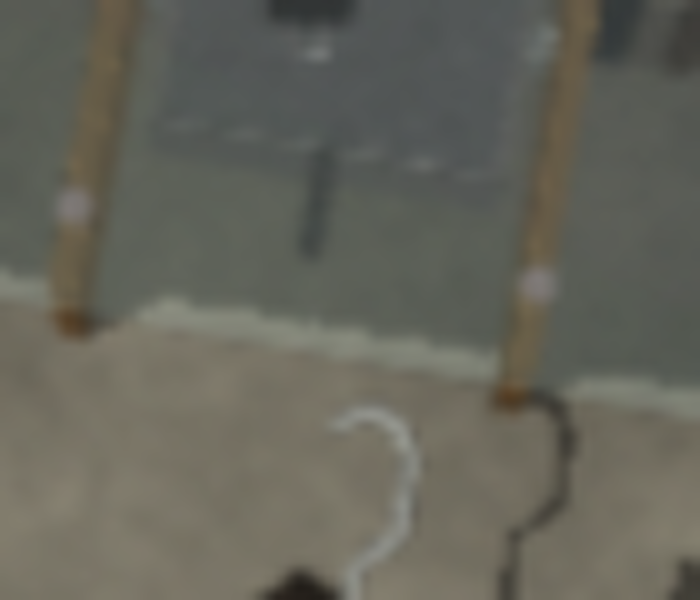

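```bash
python3 - <<'E'
from h import *
c=cam("top"); s=cam("scene")
A=plane(c,[[307.4,152.6],[351.0,160.2]],0.0); print("panel feet",A, np.linalg.norm(A[0]-A[1]))
f=A[1]-A[0]; yaw=np.arctan2(f[1],f[0])+np.pi/2; print("yaw",np.degrees(yaw))
print("scene bar@.064/.039/.014",plane(s,[[277.1,251.5]],.066),plane(s,[[277.9,257]],.039),plane(s,[[278.7,262]],.014))
print("top bar end",plane(c,[[331,145.7]],.012), "z.066 front end:")
# outer panel feet using first crop
o=np.array([265,55]);Q=plane(c,[np.array(p)/5+o for p in([66,464],[212,489],[432,527],[575,550])],0)
print(Q); ff=np.polyfit(Q[:,1],Q[:,0],1); print("yaw fit",-np.degrees(np.arctan(ff[0])))
# glass depth-based front edge, from s: scene front corners
print("scene glass corners", plane(s,[[180+594/3.4,170+320/3.4],[180+195/3.4,170+75/3.4]],.13))
# hook crook in t2: apex
ap=np.array([365,412])/10+[300,120]; tip=np.array([335,425])/10+[300,120]
st=observe(); z=st["position"][2]-.0195+.015; print("z rod",z,"apex outer,tip",plane(c,[ap,tip],z))
E
```

```text
panel feet [[ 0.66847413  0.078986    0.        ]
 [ 0.64249182 -0.10250598  0.        ]] 0.18334235323574524
yaw -8.147081714830122
scene bar@.064/.039/.014 [[ 0.70292569 -0.01151997  0.066     ]] [[ 0.7000763  -0.01237796  0.039     ]] [[ 0.69753636 -0.01280908  0.014     ]]
top bar end [[ 0.69830724 -0.01771959  0.012     ]] z.066 front end:
[[ 6.84733415e-01  2.00502415e-01  2.22044605e-16]
 [ 6.67637205e-01  7.89583655e-02  0.00000000e+00]
 [ 6.41709189e-01 -1.04185872e-01  0.00000000e+00]
 [ 6.26324174e-01 -2.23356325e-01  2.22044605e-16]]
yaw fit -7.879907984205407
scene glass corners [[ 0.67764473  0.21595707  0.13      ]
 [ 0.61615436 -0.21642944  0.13      ]]
z rod 0.17484761676906518 apex outer,tip [[ 0.60926271 -0.03778053  0.17484762]
 [ 0.60394782 -0.02659367  0.17484762]]
```

step_arm([
  [[0.01,-0.005,0.001,-0.035,-0.5],[0.01,-0.005,0.001,-0.07,-1],[0.01,-0.005,0.001,-0.1,-1],[0.01,-0.005,0.001,-0.125,-1],[0.01,-0.005,0.001,-0.136,-1],[0.01,-0.005,0.001,-0.136,-1],[0.01,-0.005,0.001,-0.136,-1]],
])

```text
clock: 6.68
position: [0.4336, -0.0189, 0.0433]
ee_rot: [-3.132, 0.223, 0.001]
force: [1.1, -0.6, -0.7]
width: 0.214
```

```bash
cat > look.py <<'E'
from h import *
import sys
n=sys.argv[1]
s=observe();print(s["clock"],s["position"],s["ee_rot"],s["joints"].round(3),s["width"],s["force"])
t,_=grab("top","t"+n); q,_=grab("scene","s"+n)
a=cv2.resize(t[115:185,295:375,::-1],None,fx=9,fy=9,interpolation=cv2.INTER_CUBIC)
b=cv2.resize(q[210:285,235:335,::-1],None,fx=8,fy=8,interpolation=cv2.INTER_CUBIC)
cv2.imwrite(f"pics/t{n}z.png",a); cv2.imwrite(f"pics/s{n}z.png",b)
E
python3 look.py 3
```

```text
6.6833 [ 0.43358814 -0.01893459  0.04328931] [-3.13217643e+00  2.23259786e-01  1.06441537e-03] [-0.743  0.606  0.936  2.279 -0.849  0.66  -0.885] 0.21373099255082095 [ 1.09824931 -0.6052759  -0.70071584]
```

View pics/t3z.png

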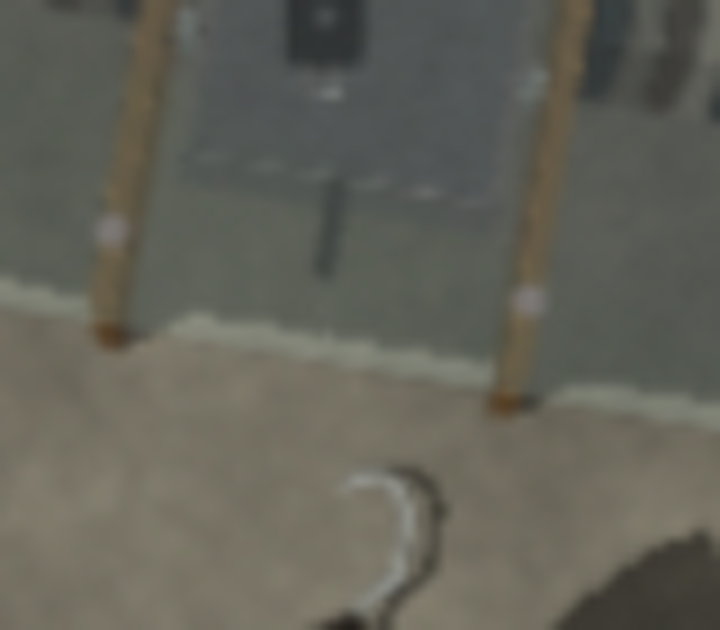

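View pics/s3z.png

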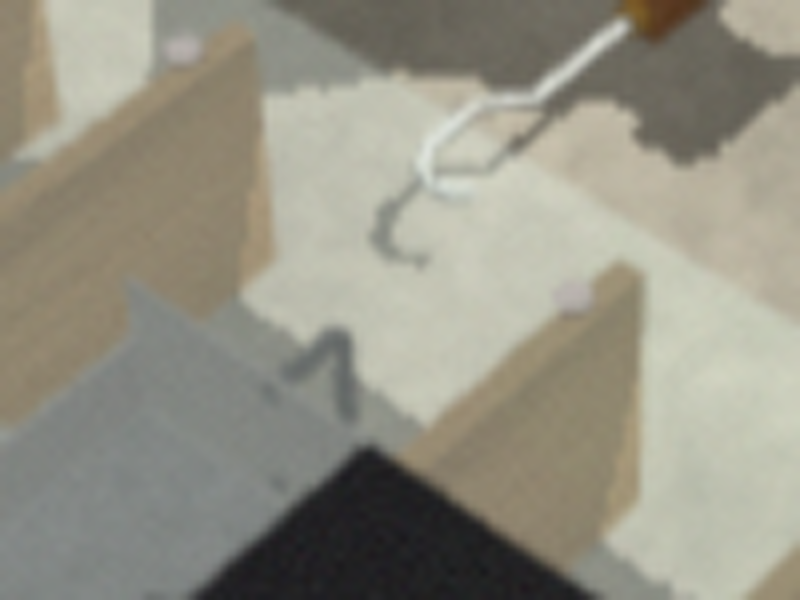

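```bash
python3 - <<'E'
from h import *
t=cam("top"); s=cam("scene")
T=np.array([.4336,-.0189]); y=np.radians(2*np.degrees(np.arctan2(.2233,-3.1322))-360); print(np.degrees(y))
ax=np.array([np.cos(y),np.sin(y)]); n=np.array([-ax[1],ax[0]])
for X in([180,0],[173,14],[150,-15]):
  w=T+ax*(X[0]-8)/1000+n*X[1]/1000; p=proj(t,[*w,.039])[0]; q=proj(s,[*w,.039])[0]
  print(X,w,"top z",(p-[295,115])*9,"scene z",(q-[235,210])*8)
B=[.702,-.0165]
for z in(.014,.039,.064): print("bar",z,(proj(t,[*B,z])[0]-[295,115])*9,(proj(s,[*B,z])[0]-[235,210])*8)
E
```

```text
-8.155633709926462
[180, 0] [ 0.60386046 -0.04330034] top z [375.88480208 474.11214801] scene z [423.04627653 178.65095349]
[173, 14] [ 0.59891733 -0.0284489 ] top z [342.63019859 483.95427617] scene z [462.81692281 185.66964901]
[150, -15] [ 0.57203593 -0.05389277] top z [397.42175504 544.97781076] scene z [446.68600918 117.95854281]
bar 0.014 [321.6609397  267.44734475] [334.16984442 419.91337957]
bar 0.039 [322.75293447 257.14046493] [330.6598283  374.82701436]
bar 0.064 [323.87277862 246.57094927] [327.05321712 328.43753108]
```

step_arm([
  [[0.01,0.015,-0.002,0,0],[0.01,0.03,-0.004,0,0],[0.01,0.045,-0.005,0,0],[0.01,0.06,-0.006,0,0],[0.01,0.075,-0.007,0,0],[0.01,0.09,-0.007,0,0],[0.01,0.1,-0.007,0,0],[0.01,0.108,-0.007,0,0],[0.01,0.108,-0.007,0,0],[0.01,0.108,-0.007,0,0]],
])

```text
clock: 7.62
position: [0.5423, -0.0257, 0.0444]
ee_rot: [-3.132, 0.222, -0.003]
force: [0.5, -0.5, -0.5]
width: 0.214
```

```bash
python3 look.py 4
```

```text
7.6167 [ 0.54227622 -0.02566128  0.04437665] [-3.13180421e+00  2.22056206e-01 -2.53938944e-03] [-0.661  0.734  0.922  2.021 -0.829  0.812 -0.956] 0.2140499808136944 [ 0.50267118 -0.52268779 -0.45146526]
```

View pics/t4z.png

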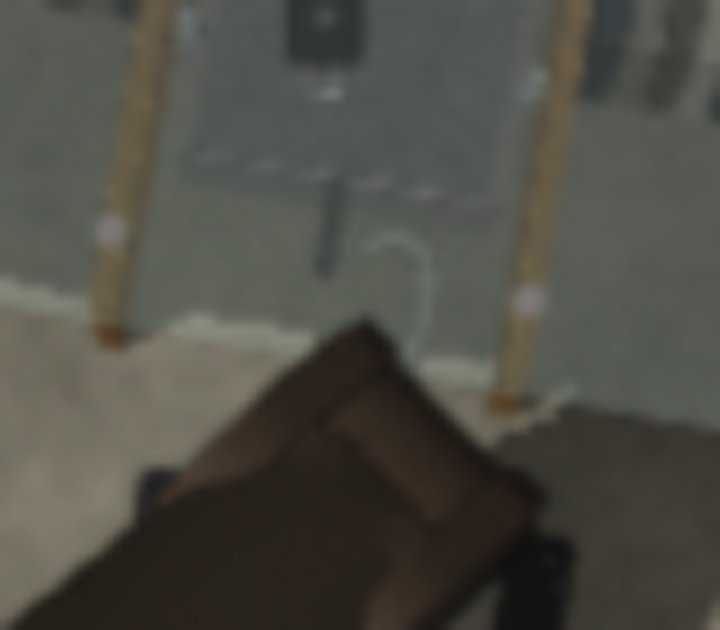

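View pics/s4z.png

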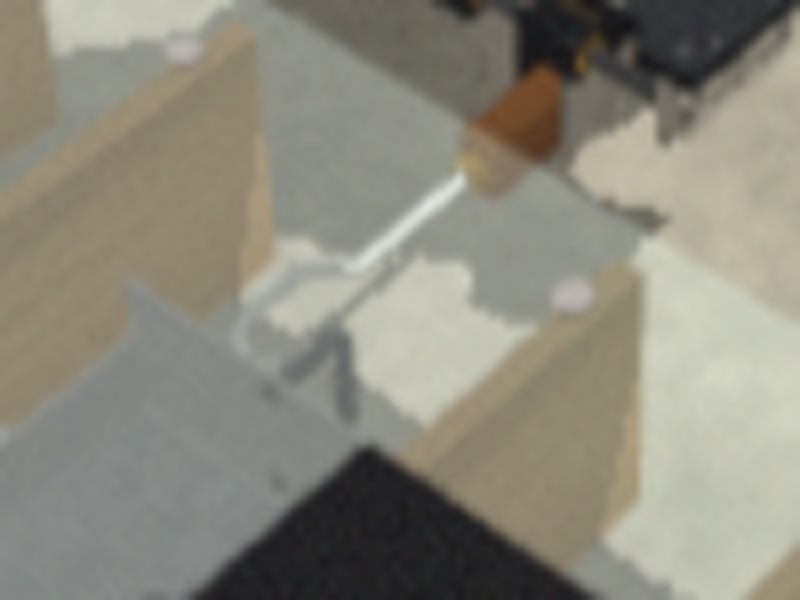

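```bash
python3 - <<'E'
from h import *
t=cam("top"); s=cam("scene")
T=np.array([.5423,-.0257]); y=np.radians(-8.1)
ax=np.array([np.cos(y),np.sin(y)]); n=np.array([-ax[1],ax[0]])
for X in([180,0],[173,14],[150,-15],[120,0]):
  w=T+ax*(X[0]-8)/1000+n*X[1]/1000; p=proj(t,[*w,.04])[0]; q=proj(s,[*w,.04])[0]
  print(X,w,"top z",(p-[295,115])*9,"scene z",(q-[235,210])*8)
for B in([.702,-.0138],[.702,-.0165],[.698,-.0138]):
  print(B)
  for z in(.014,.039,.064): print("bar",z,(proj(t,[*B,z])[0]-[295,115])*9,(proj(s,[*B,z])[0]-[235,210])*8)
u=[np.array(p)/9+[295,115] for p in([395,240],[370,247])]; P=plane(t,u,.04); print("top meas apex,tip",P)
u=[np.array(p)/8+[235,210] for p in([348,268],[240,335])]; print("scene meas x120, apex",plane(s,u,.04))
E
```

```text
[180, 0] [ 0.71258407 -0.04993501] top z [397.33419746 236.02453359] scene z [237.3735169  354.46167698]
[173, 14] [ 0.70762652 -0.03508837] top z [364.23418627 245.77236344] scene z [279.04576968 362.20866299]
[150, -15] [ 0.68076984 -0.06055833] top z [418.88431943 306.25951492] scene z [265.92909451 286.87770689]
[120, 0] [ 0.65318265 -0.04148094] top z [374.98802069 365.30698924] scene z [351.9553636  260.12315138]
[0.702, -0.0138]
bar 0.014 [315.76918214 267.2573089 ] [340.25940142 422.96200932]
bar 0.039 [316.78700639 256.9477993 ] [336.83260748 377.88133627]
bar 0.064 [317.83079185 246.37558035] [333.31144535 331.4964771 ]
[0.702, -0.0165]
bar 0.014 [321.6609397  267.44734475] [334.16984442 419.91337957]
bar 0.039 [322.75293447 257.14046493] [330.6598283  374.82701436]
bar 0.064 [323.87277862 246.57094927] [327.05321712 328.43753108]
[0.698, -0.0138]
bar 0.014 [315.51473916 275.88119389] [346.62906511 415.7222273 ]
bar 0.039 [316.52953298 265.6783379 ] [343.30055041 370.63502746]
bar 0.064 [317.57021619 255.21542963] [339.88063959 324.24654329]
top meas apex,tip [[ 0.71072801 -0.04892928  0.04      ]
 [ 0.70715006 -0.03771146  0.04      ]]
scene meas x120, apex [[ 0.65717738 -0.04045127  0.04      ]
 [ 0.70462311 -0.05466373  0.04      ]]
```

step_arm([
  [[0.01,0.002,0,0,0],[0.01,0.004,-0.001,0,0],[0.01,0.005,0.002,0,0],[0.01,0.006,0.006,0,0],[0.01,0.0065,0.01,0,0],[0.01,0.007,0.014,0,0],[0.01,0.0075,0.018,0,0],[0.01,0.0075,0.018,0,0],[0.01,0.0075,0.018,0,0]],
])

```text
clock: 8.47
position: [0.549, -0.0072, 0.0441]
ee_rot: [-3.132, 0.222, -0.001]
force: [-0.1, 0.5, -0.7]
width: 0.215
```

```bash
python3 look.py 5
```

```text
8.4667 [ 0.54903644 -0.00721209  0.04411476] [-3.13157119e+00  2.21713490e-01 -1.15123194e-03] [-0.691  0.744  0.923  2.005 -0.831  0.823 -0.992] 0.2153514084232776 [-0.09594014  0.46829628 -0.66107473]
```

View pics/t5z.png

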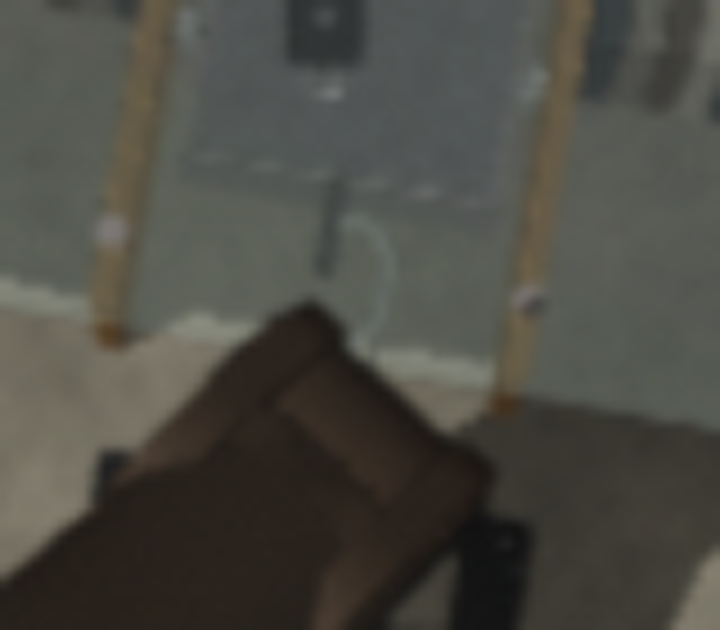

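View pics/s5z.png

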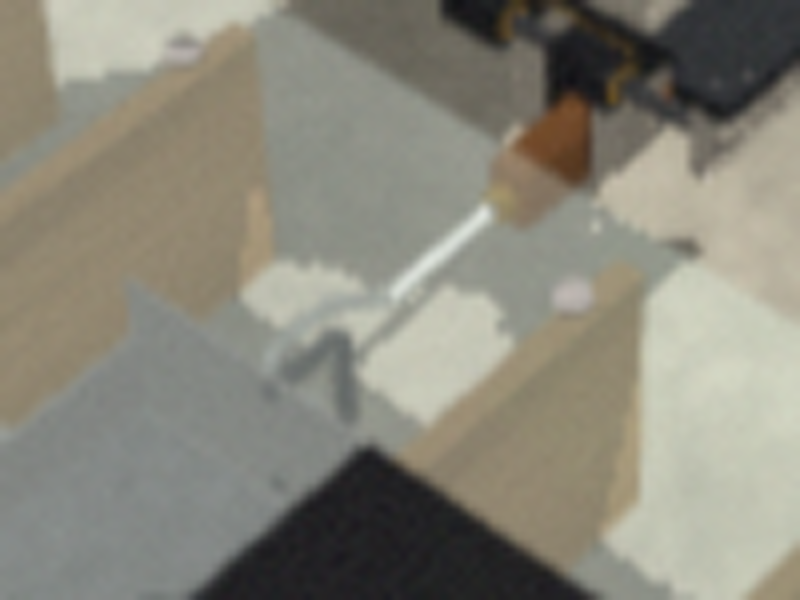

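step_arm([
  [[0.01,0.0005,0.003,0,0],[0.01,0.001,0.006,0,0],[0.01,0.0015,0.009,0,0],[0.01,0.0018,0.012,0,0],[0.01,0.002,0.014,0,0],[0.01,0.002,0.014,0,0],[0.01,0.002,0.014,0,0]],
])

```text
clock: 9.15
position: [0.551, 0.0064, 0.0442]
ee_rot: [-3.132, 0.222, -0.001]
force: [0.6, 0.3, -0.7]
width: 0.215
```

```bash
python3 look.py 6
```

```text
9.15 [0.55097527 0.00640776 0.04416439] [-3.13174093e+00  2.22432121e-01 -1.25851932e-03] [-0.716  0.747  0.926  2.001 -0.833  0.827 -1.017] 0.2147793416313948 [ 0.58716994  0.31030976 -0.69502175]
```

View pics/t6z.png

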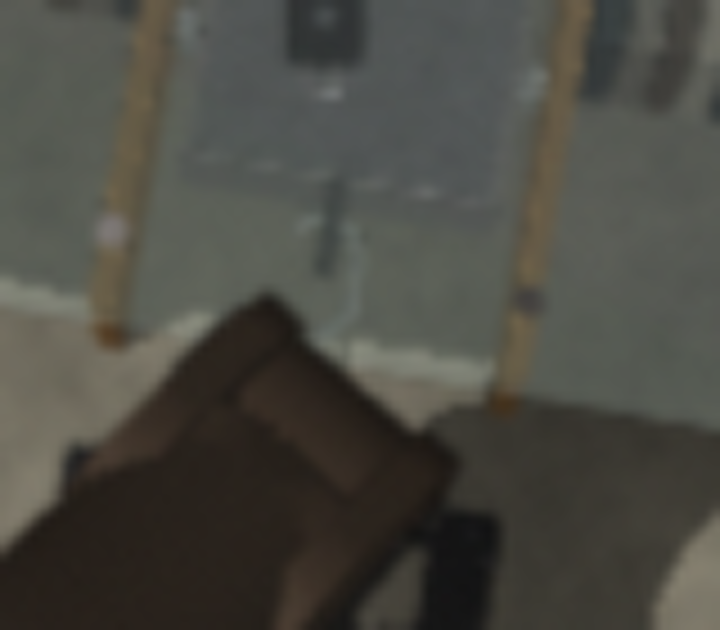

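View pics/s6z.png

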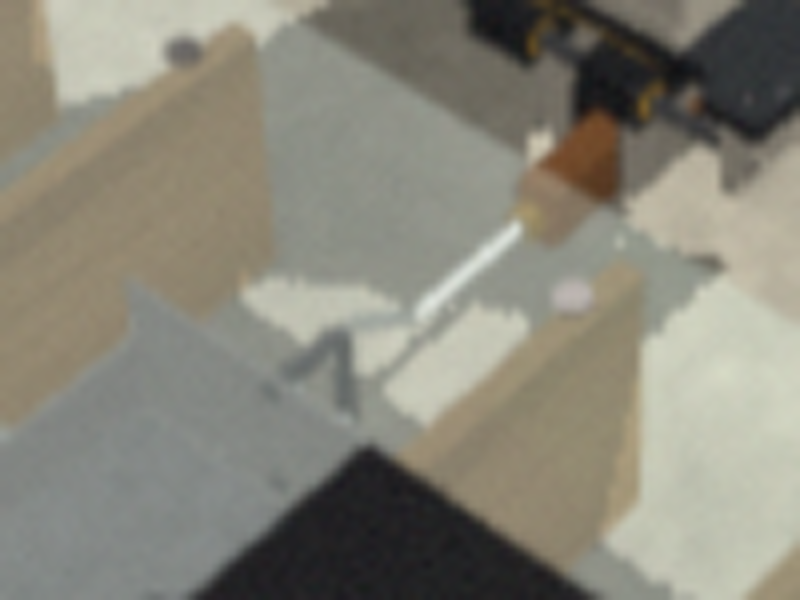

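step_arm([
  [[0.01,-0.002,0.0003,0,0],[0.01,-0.004,0.0006,0,0],[0.01,-0.006,0.0008,0,0],[0.01,-0.008,0.0011,0,0],[0.01,-0.0095,0.0013,0,0],[0.01,-0.0105,0.0015,0,0],[0.01,-0.0115,0.0016,0,0],[0.01,-0.0125,0.0018,0,0],[0.01,-0.0135,0.0019,0,0],[0.01,-0.0145,0.002,0,0],[0.01,-0.0155,0.0022,0,0],[0.01,-0.0165,0.0023,0,0],[0.01,-0.0175,0.0025,0,0],[0.01,-0.0185,0.0026,0,0],[0.01,-0.0195,0.0028,0,0],[0.01,-0.0205,0.0029,0,0],[0.01,-0.0215,0.003,0,0],[0.01,-0.0225,0.0032,0,0]],
])

```text
clock: 10.75
position: [0.5285, 0.0092, 0.0443]
ee_rot: [-3.132, 0.223, -0.002]
force: [3.0, -0.6, -0.9]
width: 0.218
```

```bash
python3 look.py 7
```

```text
10.75 [0.52845614 0.00922218 0.04426996] [-3.13182429e+00  2.23279876e-01 -1.70292370e-03] [-0.74   0.721  0.93   2.056 -0.836  0.796 -1.006] 0.21806787932653363 [ 2.98468461 -0.59969304 -0.89357029]
```

View pics/t7z.png

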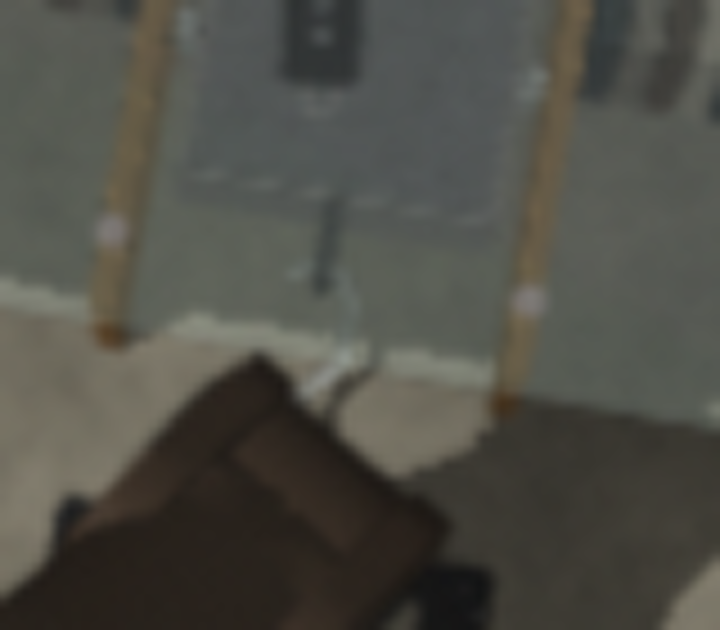

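step_arm([
  [[0.01,-0.0015,0.0002,0,0],[0.01,-0.0035,0.0005,0,0],[0.01,-0.0055,0.0008,0,0],[0.01,-0.0075,0.0011,0,0],[0.01,-0.0095,0.0013,0,0],[0.01,-0.0115,0.0016,0,0],[0.01,-0.0135,0.0019,0,0],[0.01,-0.0155,0.0022,0,0],[0.01,-0.0175,0.0025,0,0],[0.01,-0.0195,0.0028,0,0],[0.01,-0.0215,0.003,0,0],[0.01,-0.0235,0.0033,0,0],[0.01,-0.0255,0.0036,0,0],[0.01,-0.0275,0.0039,0,0],[0.01,-0.0295,0.0042,0,0],[0.01,-0.0315,0.0044,0,0],[0.01,-0.0335,0.0047,0,0],[0.01,-0.0355,0.005,0,0],[0.01,-0.037,0.0052,0,0],[0.01,-0.038,0.0054,0,0]],
])

```text
clock: 12.52
position: [0.4901, 0.0147, 0.0442]
ee_rot: [-3.132, 0.223, -0.001]
force: [2.4, -0.1, -0.4]
width: 0.213
```

```bash
python3 look.py 8
```

```text
12.5167 [0.49005589 0.01472893 0.04424075] [-3.13169407e+00  2.23356771e-01 -1.10415980e-03] [-0.782  0.676  0.937  2.148 -0.843  0.744 -0.989] 0.21297003553657134 [ 2.44751572 -0.1028588  -0.37680432]
```

View pics/t8z.png

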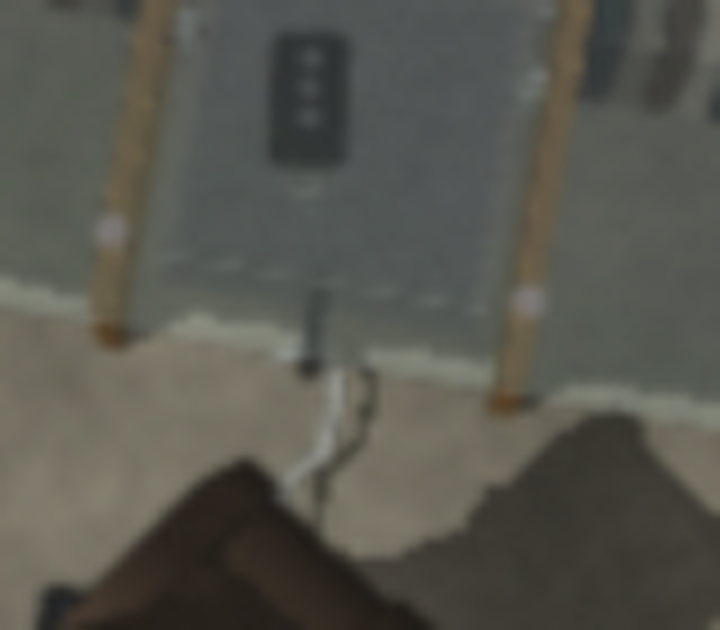

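step_arm([
  [[0.01,-0.001,0.0001,0,0],[0.01,-0.002,0.0003,0,0],[0.01,-0.003,0.0004,0,0],[0.01,-0.004,0.0006,0,0],[0.01,-0.005,0.0007,0,0],[0.01,-0.006,0.0008,0,0],[0.01,-0.007,0.001,0,0],[0.01,-0.008,0.0011,0,0],[0.01,-0.009,0.0013,0,0],[0.01,-0.01,0.0014,0,0]],
], squeeze=8)

```text
clock: 13.45
position: [0.4799, 0.0162, 0.0442]
ee_rot: [-3.132, 0.223, -0.001]
force: [2.1, 0.1, -0.6]
width: 0.218
```

step_arm([
  [[0.01,-0.0007,0.0001,0,0],[0.01,-0.0014,0.0002,0,0],[0.01,-0.0021,0.0003,0,0],[0.01,-0.0028,0.0004,0,0]],
])

```text
clock: 13.78
position: [0.477, 0.0166, 0.0442]
ee_rot: [-3.132, 0.223, -0.001]
force: [2.0, -1.2, -0.6]
width: 0.216
```

step_arm([
  [[0.01,-0.0007,0.0001,0,0],[0.01,-0.0014,0.0002,0,0],[0.01,-0.0021,0.0003,0,0],[0.01,-0.0028,0.0004,0,0]],
])

```text
clock: 14.12
position: [0.4742, 0.017, 0.0442]
ee_rot: [-3.132, 0.223, -0.001]
force: [2.8, -0.8, -1.0]
width: 0.217
```

step_arm([
  [[0.01,-0.0007,0.0001,0,0],[0.01,-0.0014,0.0002,0,0],[0.01,-0.0021,0.0003,0,0],[0.01,-0.0028,0.0004,0,0]],
])

```text
clock: 14.45
position: [0.4713, 0.0174, 0.0442]
ee_rot: [-3.132, 0.223, -0.001]
force: [3.0, 0.0, -1.0]
width: 0.217
```

step_arm([
  [[0.01,-0.0008,0.0001,0,0],[0.01,-0.0016,0.0002,0,0],[0.01,-0.0024,0.0003,0,0],[0.01,-0.0032,0.0004,0,0],[0.01,-0.004,0.0006,0,0]],
], squeeze=7)

```text
clock: 14.87
position: [0.4672, 0.018, 0.0442]
ee_rot: [-3.132, 0.223, -0.001]
force: [1.7, -0.1, -1.0]
width: 0.219
```

step_arm([
  [[0.01,-0.0008,0.0001,0,0],[0.01,-0.0016,0.0002,0,0],[0.01,-0.0024,0.0003,0,0],[0.01,-0.0032,0.0004,0,0],[0.01,-0.004,0.0006,0,0]],
])

```text
clock: 15.28
position: [0.4657, 0.0182, 0.0449]
ee_rot: [-3.132, 0.224, -0.008]
force: [9.3, -1.6, -0.7]
width: 0.217
```

step_arm([
  [[0.01,-0.0022,0.0003,0,0],[0.01,-0.0022,0.0003,0,0],[0.01,-0.0022,0.0003,0,0],[0.01,-0.0022,0.0003,0,0]],
])

```text
clock: 15.62
position: [0.4655, 0.0181, 0.0455]
ee_rot: [-3.133, 0.224, -0.014]
force: [7.8, -1.3, -0.3]
width: 0.215
```

```bash
sed -i 's/295:375,::-1/295:375,::-1/' look.py; python3 look.py 9
```

```text
15.6167 [0.46547641 0.01809919 0.04551319] [-3.13284422  0.22391478 -0.01377169] [-0.814  0.641  0.944  2.212 -0.851  0.701 -0.979] 0.21523813903796046 [ 7.83547721 -1.32742445 -0.26420008]
```

View pics/t9z.png

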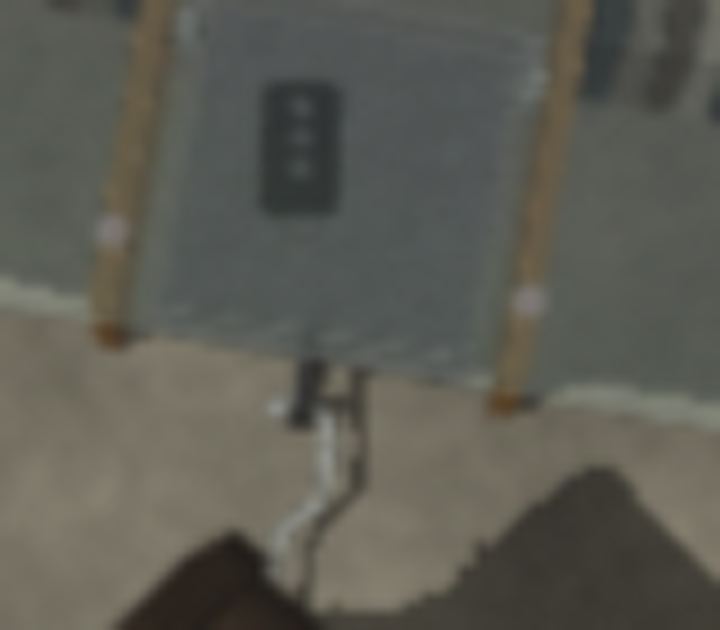

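View pics/s9z.png

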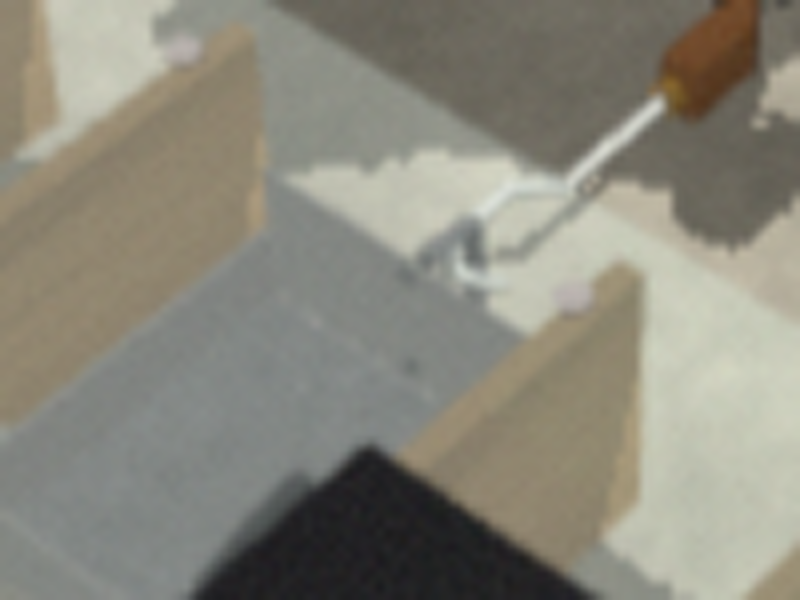

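step_arm([
  [[0.01,0,0,0,0],[0.01,0.001,-0.0001,0,0],[0.01,0.002,-0.0003,-0.0003,0],[0.01,0.0035,-0.0005,-0.0006,0],[0.01,0.005,-0.0007,-0.0009,0],[0.01,0.0065,-0.0009,-0.001,0],[0.01,0.008,-0.0011,-0.001,0],[0.01,0.0095,-0.0013,-0.001,0],[0.01,0.011,-0.0016,-0.001,0],[0.01,0.0125,-0.0018,-0.001,0],[0.01,0.0125,-0.0018,-0.001,0],[0.01,0.0125,-0.0018,-0.001,0]],
], squeeze=25)

```text
clock: 16.72
position: [0.478, 0.0162, 0.0445]
ee_rot: [-3.133, 0.224, -0.014]
force: [-0.4, -0.1, -0.8]
width: 0.217
```

```bash
python3 look.py 10
```

```text
16.7167 [0.47802116 0.01621296 0.04448152] [-3.13295084  0.22404815 -0.01374588] [-0.798  0.657  0.939  2.183 -0.851  0.716 -0.982] 0.21706265585736226 [-0.35219736 -0.05719732 -0.76537084]
```

View pics/t10z.png

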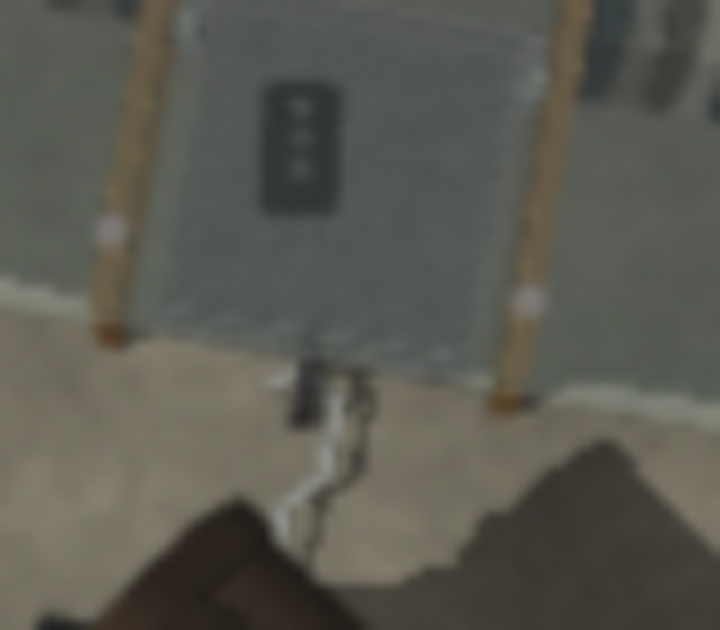

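View pics/s10z.png

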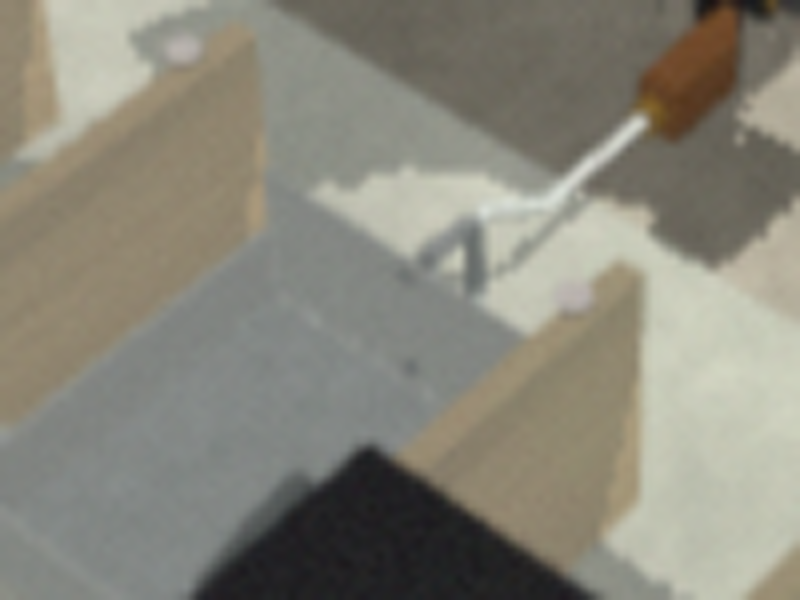

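step_arm([
  [[0.01,0.001,-0.0001,0,0],[0.01,0.001,-0.003,0,0],[0.01,0.0005,-0.006,0,0],[0.01,0.0001,-0.009,0,0],[0.01,-0.0003,-0.012,0,0],[0.01,-0.0007,-0.015,0,0],[0.01,-0.0012,-0.018,0,0],[0.01,-0.0016,-0.021,0,0],[0.01,-0.002,-0.024,0,0],[0.01,-0.0025,-0.027,0,0],[0.01,-0.003,-0.03,0,0],[0.01,-0.0034,-0.033,0,0],[0.01,-0.004,-0.037,0,0],[0.01,-0.004,-0.037,0,0]],
])

```text
clock: 17.98
position: [0.4737, -0.0217, 0.0446]
ee_rot: [-3.133, 0.226, -0.014]
force: [-0.1, -1.0, -1.0]
width: 0.216
```

```bash
python3 look.py 11
```

```text
17.9833 [ 0.47373977 -0.02166095  0.04456979] [-3.13313603  0.22558007 -0.01382057] [-0.717  0.648  0.932  2.192 -0.845  0.706 -0.907] 0.21607293957365625 [-0.08367428 -0.96325151 -0.99093974]
```

View pics/t11z.png

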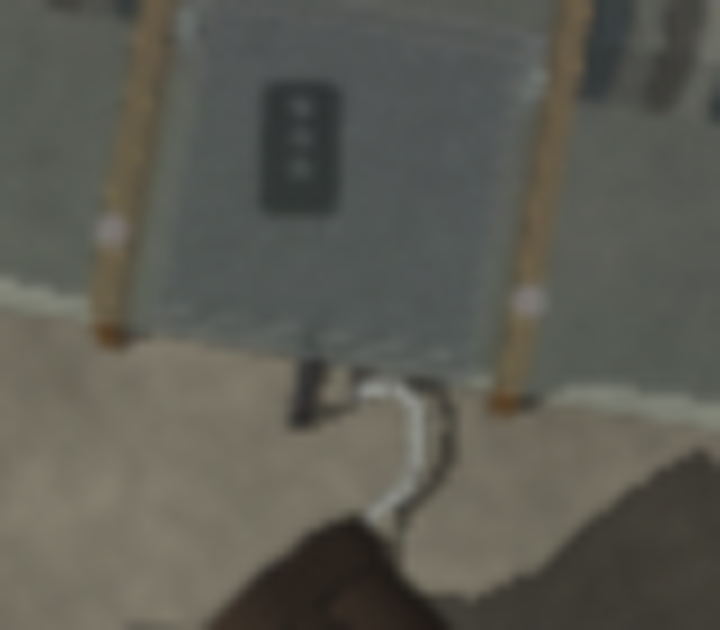

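View pics/s11z.png

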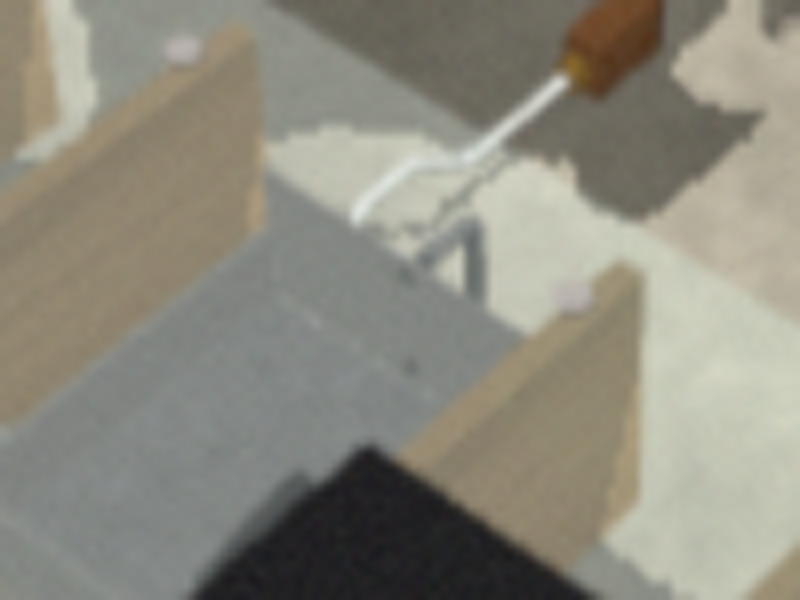

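step_arm([
  [[0.01,-0.005,0,0,0],[0.01,-0.012,0.001,0,0],[0.01,-0.02,0.001,0,0],[0.01,-0.03,0.001,0,0],[0.01,-0.04,0,0,0],[0.01,-0.05,-0.005,0,0],[0.01,-0.06,-0.015,0,0],[0.01,-0.068,-0.025,0,0],[0.01,-0.07,-0.035,-0.005,0],[0.01,-0.07,-0.04,-0.012,0],[0.01,-0.07,-0.04,-0.018,0],[0.01,-0.07,-0.04,-0.021,0],[0.01,-0.07,-0.04,-0.023,0],[0.01,-0.07,-0.04,-0.023,0],[0.01,-0.07,-0.04,-0.023,0]],
])

```text
clock: 19.33
position: [0.4038, -0.0606, 0.0215]
ee_rot: [-3.133, 0.224, -0.013]
force: [0.7, 0.8, -0.4]
width: 0.215
```

Lowering the last ~2 mm until it touches.

step_arm([
  [[0.01,0,0,-0.0005,0],[0.01,0,0,-0.001,0],[0.01,0,0,-0.0015,0],[0.01,0,0,-0.002,0],[0.01,0,0,-0.002,0]],
])

```text
clock: 19.75
position: [0.4038, -0.0604, 0.0196]
ee_rot: [-3.132, 0.224, -0.013]
force: [-1.1, 1.3, 3.5]
width: 0.215
```

```bash
cat >> look.py <<'E'
cv2.imwrite(f"pics/s{n}y.png",cv2.resize(q[150:300,230:430,::-1],None,fx=4,fy=4,interpolation=cv2.INTER_CUBIC))
cv2.imwrite(f"pics/t{n}y.png",cv2.resize(t[100:250,280:430,::-1],None,fx=4,fy=4,interpolation=cv2.INTER_CUBIC))
E
python3 look.py 12
```

```text
19.75 [ 0.40377498 -0.06040855  0.01958579] [-3.13227129  0.22365875 -0.01323361] [-0.587  0.599  0.84   2.356 -0.937  0.55  -0.701] 0.21453664958640517 [-1.12468732  1.34461564  3.48262822]
```

View pics/s12y.png

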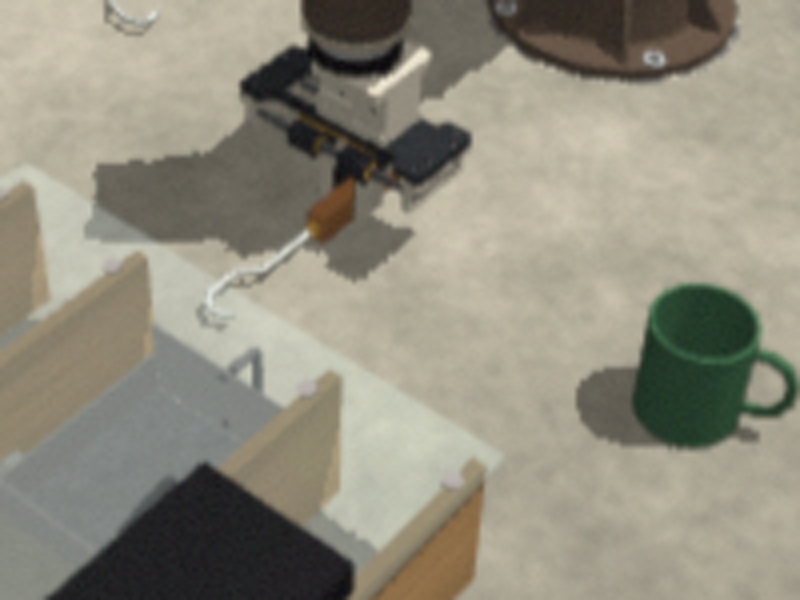

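The hook lies on the concrete (Fz +3.5 N), with the crook clear of the riser and bar. Releasing it now.

step_arm([
  [[0.025,0,0,0,0],[0.03,0,0,0,0],[0.045,0,0,0,0],[0.06,0,0,0,0],[0.06,0,0,0,0],[0.06,0,0,0,0],[0.06,0,0,0,0],[0.06,0,0,0,0],[0.06,0,0,0,0],[0.06,0,0,0.015,0],[0.06,0,0,0.04,0],[0.06,0,0,0.07,0],[0.06,0,0,0.1,0],[0.06,0,0,0.13,0],[0.06,-0.02,0,0.16,0],[0.06,-0.02,0,0.16,0],[0.06,-0.02,0,0.16,0]],
])

```text
clock: 21.27
position: [0.3838, -0.06, 0.1807]
ee_rot: [-3.129, 0.222, -0.017]
force: [0.1, 0.6, 0.4]
width: 0.653
```

```bash
python3 look.py 13; python3 -c "
from h import *
grab('wrist','w13')"
```

```text
21.2667 [ 0.38380168 -0.05996611  0.18069352] [-3.12852811  0.22203349 -0.01677547] [-1.058  0.225  1.306  2.253 -0.302  0.842 -1.269] 0.652955704549453 [0.1127726  0.59041044 0.41797422]
```

View pics/s13y.png

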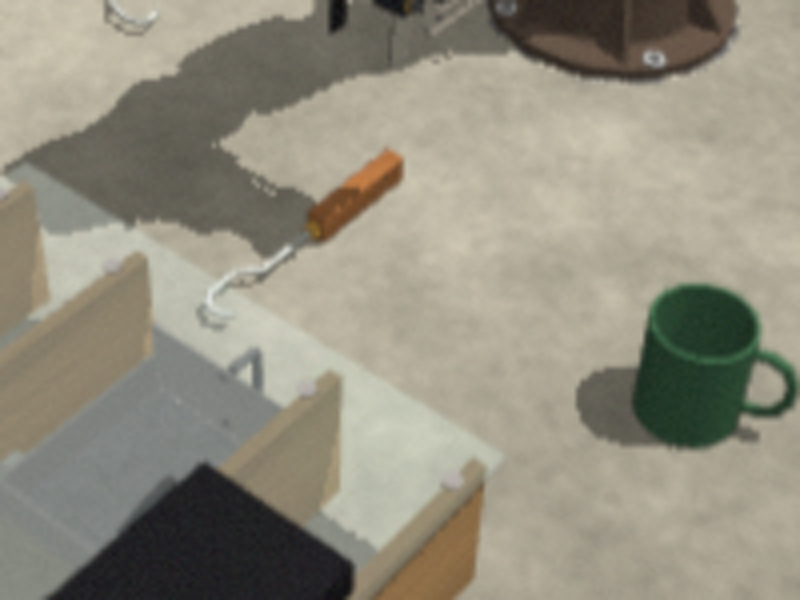

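View pics/t13y.png

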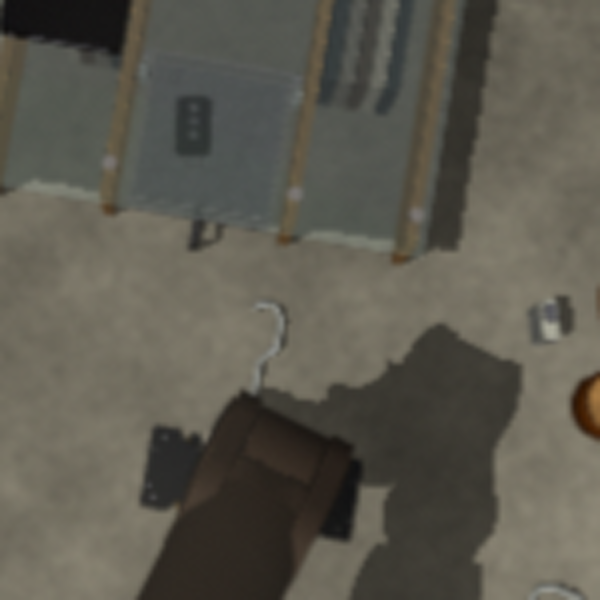

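View pics/w13.png

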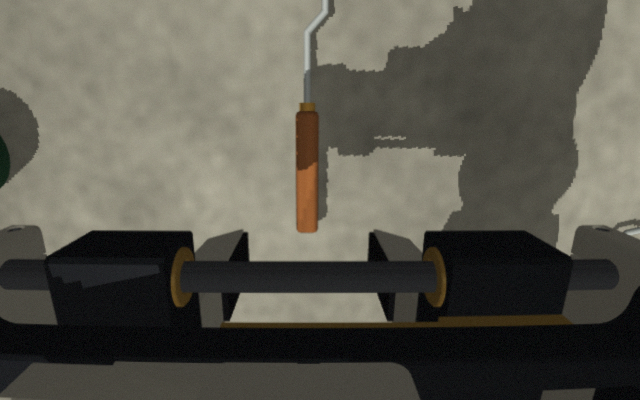

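View pics/t13z.png

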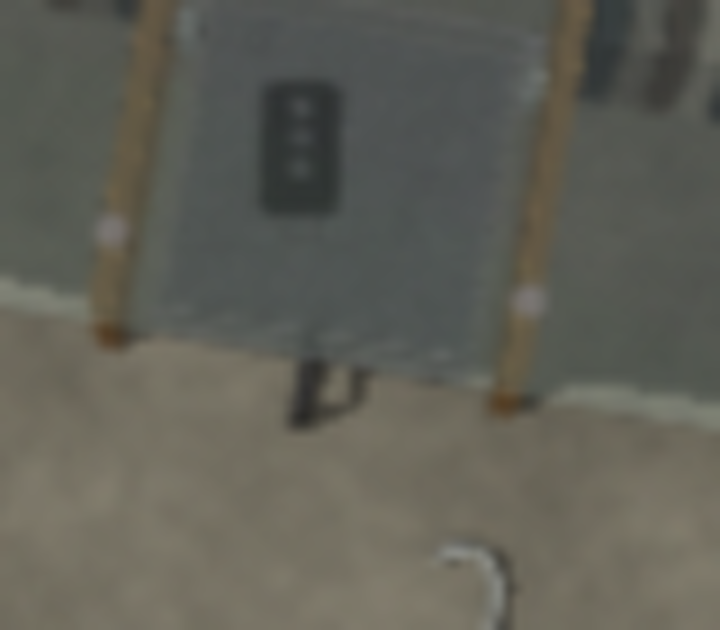

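The hook lies flat and free, about 50 mm short of the bar. The bar end is still at crop pixel (300,425), the same as when the tray was pressed on its stops. I'll hand in.

```bash
python3 -c "
from h import *
s=observe(); print(s['clock'],abs(s['dq']).max()); print(arm.sign_off())"
```

```text
21.4167 0.02651779136398227
the job is handed in; nothing more can be done
None
```

The tray is drawn out against its stops, and the hook is lying flat on the concrete in front of the riser. I handed the job in at about 21 s of the 72 s allowed; no verdict was reported.

- **Hook:** I took the leftmost of the two hooks, put the crook around the tray's bar and checked it in the top and scene views.
- **Pull:** The tray slid out about 70 mm at 2–3 N. It then stopped dead, with the pull at 9.3 N and later 7.8 N while held. I loosened the grip for the last part so the hook would slip before straining the stops.
- **Unhooking:** I moved the hook forward, sideways and back. The sampled wrist forces stayed about 1 N or less.
- **Last pictures:** The tray's bar end is at the same pixel as when it was pressed on the stops. The tray's rear corners line up with the bright stop blocks. The hook is clear of the tray and riser, and the mug, the only bystander I looked at closely, stands where it was.
- **Not measured:** The exact gap at the stops is inferred from the force and the unchanged picture. The cameras can't resolve it finer than about 1–2 mm. During measurement the top and scene views disagreed on the bar's sideways position by about 4–5 mm, so I used a value between the two.

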